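# Charge the inoculating rod and hold it through both guide bushings

### The job

Take the inoculating rod out of the tube rack by its square head, dip its tip right down to the agar at the bottom of the narrow culture vial for a moment, then lift it out and thread it down through the upper and then the lower guide bushing of the inoculating stand. Finish while still holding the rod upright and still, reaching through both bushings, with its tip out below the lower bushing and just above the dish of agar; the rod must never touch that dish. Leave the two bottles and the stack of dishes where they are.

Things in the scene. Friction and masses are not known exactly. Their poses are not given: they have to be found in the camera images.
- rod: Loose inoculating rod, 60 g: steel shaft 8 mm in diameter, 125 mm long (last 4 mm tapered), under a square grey plastic head 18 x 18 x 45 mm. Origin at the tip, z up the shaft (head from 125 to 170 mm), x and y square to the head's sides. It starts hanging upright in the rack, head resting on the top tier (135 mm above the table), tip 10 mm above the table.
- rod_tip (a point): The pointed lower end of the rod.
- rod_head (a point): Centre of the rod's square head, 147.5 mm up from the tip and 22.5 mm above the head's underside. The head can be gripped from above across either pair of sides.
- rack: Fixed two-tier steel tube rack, 60 mm (x) by 170 mm (y), top 135 mm above the table; origin under its centre. The rod hangs in an 11 mm hole at y = -50 mm in the rack's frame; three white-capped tubes stand out 12 mm above the top tier at y = +40 to +64 mm.
- vial_mouth (a point): Centre of the open mouth of the culture vial, 75 mm above the table: a fixed upright glass tube, 18 mm outside, 14 mm bore, seated in a fixed 60 x 60 x 35 mm metal block and rising 40 mm out of it.
- vial_floor (a point): Centre of the hard agar surface at the bottom of the vial, on its axis, 57.5 mm below the mouth (17.5 mm above the table).
- stand: Fixed stand; origin at table level on the common upright axis of its two bushings, z up. Base 130 x 90 x 10 mm, from x = -80 to +50 mm; 16 mm column at x = -55 mm, 122 mm tall, with two arms. Each arm ends in a round bushing 22 mm long, bore 11 mm, top 10 mm flared to a mouth 24 mm wide inside (32 outside). Upper bushing 95 to 117 mm above the table, lower 50 to 72 mm.
- upper_mouth (a point): Centre of the upper bushing's funnel mouth, on the axis, 117 mm above the table; underside of that bushing 22 mm lower.
- lower_mouth (a point): Centre of the lower bushing's funnel mouth, on the axis, 72 mm above the table; underside of that bushing 22 mm lower, at 50 mm above the table.
- dish: Round culture dish, 55 mm across and 13 mm high, fixed on the stand's base right under the bushings. Origin under its centre, 10 mm above the table; its hard agar surface is 18 mm above the table, so 32 mm lie between the agar and the underside of the lower bushing.
- bottle_a: Bystander: loose capped bottle 40 mm in diameter, 75 mm tall; origin at the centre of its underside. Not to be moved.
- bottle_b: Bystander: loose capped jar 48 mm in diameter, 62 mm tall; origin at the centre of its underside. Not to be moved.
- dish_stack: Bystander: loose stack of three closed culture dishes, 90 mm across, 38 mm high; origin at the centre of its underside. Not to be moved.
Mind the look-alikes: they are no part of the job. Of the things shaped like the rod, the steel one is meant. Leave any orange look-alike of the part that bears vial_mouth alone.

How it is judged:
On the way, in this order (a step that is already met when the one before it is completed fails the run):
1. the rod's tip is down inside the vial, within 10 mm of the agar at its bottom (horizontal distance between rod_tip and vial_floor below 0.007 m and z of rod_tip in the frame of vial_floor below 0.01 m), for 0.2 s.
2. the rod's tip is through the upper bushing (horizontal distance between rod_tip and upper_mouth below 0.006 m and z of rod_tip in the frame of stand below 0.094 m and angle between the z axis of rod and the z axis of stand, either way round below 0.06 rad), for 0.1 s.
At the end, for the whole second after the job is handed in: The gripper still holds the rod, at rest and upright (within 0.06 rad of the bushings' axis), through both bushings: its tip is within 4 mm of the axis, at least 3 mm below the lower bushing's underside and at least 1.5 mm above the agar of the dish, touching it nowhere (horizontal distance between rod_tip and lower_mouth below 0.004 m and angle between the z axis of rod and the z axis of stand, either way round below 0.06 rad and z of rod_tip in the frame of stand between 0.0195 and 0.047 m and contact force between the fingers and rod above 1 N and contact force between rod and dish below 0.3 N and linear speed of rod below 0.02 m/s); the arm keeps its last pose, push and grip.
It fails at once if the rod touches the dish under the bushings (contact force between rod and dish above 0.5 N).
It fails at once if a bottle or the stack of dishes is moved more than 30 mm (distance of any of bottle_a, bottle_b, dish_stack from where it was at the start of the episode above 0.03 m).
It also fails if it takes over 62 s, if anything falls off the work surface, if the arm or the gripper's body presses on something with over 40 N, if the wrist force passes 120 N, or if a joint passes its speed limit or range.

### The arm

A 6-joint arm with a two-finger parallel gripper is mounted at the origin on the work surface. World frame = base frame: x ahead of the robot, y to its left, z up, the work surface at z = 0. Lengths are in m, angles in rad, forces in N, time in s.
With the tool pointing down it reaches from about 0.375 to 0.975 m from the base axis. Payload 3.8 kg.
Tool frame: the origin (TCP) lies at the very end of the fingers, on their centre line; the grasp point (between the pads) lies 19 mm behind it; z points along the fingers, y is the line along which they close (so a half turn about z gives the same grasp; the last joint's range is limited). The gripper opens to 85 mm and grips with 20 to 120 N. Pads are 22 mm wide; open, the fingers measure 114 mm over their backs; the gripper's body (76 mm by 85 mm) begins 54 mm behind the grasp point. The pads swing forward as they close: fully open they stand 13 mm farther back than shut.
Start: joints at [1.183, 0.264, 1.604, -0, 1.274, -0.037], TCP at [0.232, 0.634, 0.231] pointing down, gripper open.
Joint ranges: [-2.63, 2.63], [-0.94, 2.18], [0.31, 2.57], [-1.31, 4.45], [0, 2.66], [-2.55, 2.55]. Speed limits (rad/s): [2.57, 2.57, 3.14, 3.14, 3.14, 3.14].

### API

Orientations are given as a rotation vector (axis times angle).
In Python, from workcell import * gives the robot as it stands.
- The arm moves only by the shell command python3 -m crank 'ROWS' [OPENING] [FORCE]. ROWS is JSON, a list that holds one entry, the list of rows, each a list of 6 numbers: the shift along the tool's x, y, z in cm, then the turn, a rotation vector about the tool's x, y, z in rad. In form: [[[dx, dy, dz, ax, ay, az], ...]]. A call has 1 to 8 rows; each row shifts and turns the commanded pose from where the row before left it, along the tool's axes as they then stand; what a row does not reach is not made up. A row lasts 1/12 s, in which the tool goes at most 41.7 mm and 7.16 degrees, less where a joint would pass 70% of its speed; a pose out of reach is approached as far as the arm can. A call with a gripper value outside its range is refused whole. OPENING is the finger opening in cm, from 0 to 8.54, set as the call begins (- or left out, the last holds). The fingers move at their own pace and stop on an object; FORCE is the grip in N (left out, the last holds). Time passes only in rows, so rows that do not move let the fingers close. It gives the time, the measured TCP pose, the force, the opening and the grip force at its end, in the units of the state.
- read_state(): the state, without advancing time (a new reading comes with each control period).
- read_camera(name): name is "side" or "top"; returns the picture (400x640x3 uint8, blue, green, red); there is no depth.
- camera_model(name): a dict with "camera_matrix" (3x3 intrinsics, pixels), "k1" (the pictures are not rectified: a ray, as slopes to the right and down, at radius r is drawn at 1 + k1 r^2 times it, then the intrinsics apply), "R" (3x3) and "t" (3): a world point X has camera coordinates R X + t. Camera axes: x right, y down, z forward; pixel columns grow to the right and rows downward; lengths in m; the calibration is good to about 2 mm. A picture is of the moment at which its call begins. camera_model takes no time and is no camera call.
- finish_job(): hands the job in; it is judged then, once.
The state is a dict: "time": time; "q": joint angles; "joint_vel": joint speeds; "joint_torque": joint torques, N m; "tool_pos": TCP position; "tcp_rot": TCP orientation; "wrist_force": force on the tool from outside, world axes, zero at the start; "torque": the same for the moment, N m; "width": opening from 0.0 (shut) to 1.0 (fully open); "grip_force": force on a finger pad.
Only numpy, scipy, OpenCV 4.12 (cv2) and the standard library are available. Lean on these libraries where they do the work, as an engineer would, in place of code of your own. Each camera call takes 0.05 s, during which the arm holds its last target. There are 200 camera calls.

## Working session

There is one attempt and no reset: what is moved stays moved. The work goes in short steps, Python scripts to look and compute and a shell command to move; the robot and the scene stay as the last step left them, time stands still between calls to the robot, and variables do not carry over. Pictures are saved under pics/ and viewed, at most 10 in all, crops included, and the job is handed in when it is done.

```bash
mkdir -p pics; cat > h.py <<'E'
from workcell import *
import numpy as np, cv2
from scipy.spatial.transform import Rotation as Ro
def ray(cam,u,v):
    m=camera_model(cam);K=np.array(m["camera_matrix"]);R=np.array(m["R"]);t=np.array(m["t"])
    d=np.array([(u-K[0,2])/K[0,0],(v-K[1,2])/K[1,1]]);s=d.copy()
    for _ in range(20): s=d/(1+m["k1"]*(s@s))
    return -R.T@t, R.T@np.array([s[0],s[1],1])
def atz(cam,u,v,z):
    c,d=ray(cam,u,v); return c+d*(z-c[2])/d[2]
def tri(a,b):
    c1,d1=ray("top",*a);c2,d2=ray("side",*b)
    A=np.stack([d1,-d2],1);x=np.linalg.lstsq(A,c2-c1,rcond=None)[0]
    p,q=c1+x[0]*d1,c2+x[1]*d2
    return (p+q)/2,np.linalg.norm(p-q)
def proj(cam,X):
    m=camera_model(cam);p=np.array(m["R"])@X+np.array(m["t"]);s=p[:2]/p[2]
    s=s*(1+m["k1"]*(s@s));K=np.array(m["camera_matrix"]);return K[:2,:2]@s+K[:2,2]
E
python3 - <<'E'
from h import *
for c in("top","side"):
    im=read_camera(c);cv2.imwrite(f"pics/{c}0.png",im)
    m=camera_model(c);R=np.array(m["R"]);print(c,-R.T@np.array(m["t"]),R[2],m["k1"],m["camera_matrix"][0][0])
s=read_state();print(s["time"],s["tool_pos"],s["tcp_rot"],s["width"])
E
```

```text
top [ 0.50389289 -0.04191005  1.14046001] [ 0.14247251  0.03388364 -0.98921862] -0.08605310544938903 445.17699673791833
side [ 0.16405973 -0.50859692  0.87030187] [ 0.46956147  0.492317   -0.73289562] 0.0105173780385952 416.30009350335433
0.1 [0.23169887 0.63326133 0.23003123] [-0.5481452  -3.09291903  0.00322226] 1.0019177308059024
```

View pics/top0.png

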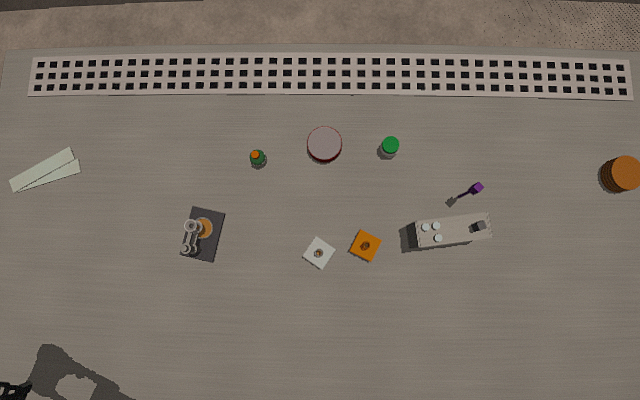

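View pics/side0.png

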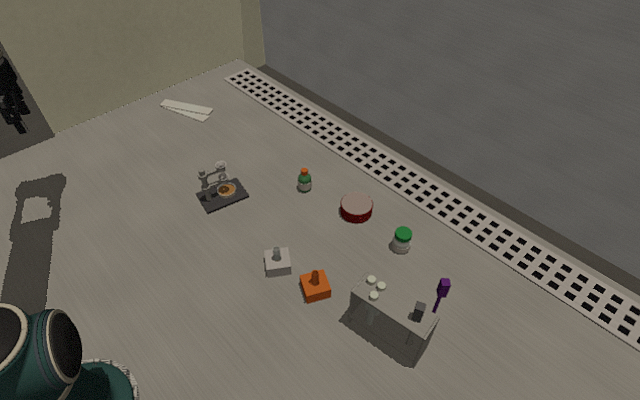

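The top view shows the rack at about (450,230). A grey head sits in it at (478,227), and a purple look-alike rod stands at (476,187). The white block with the vial is at (319,252), the orange look-alike at (365,245), and the stand at (203,235). The steel rod with the grey head and the white/metal block fit the description. I'll confirm in enlarged crops.

```bash
python3 - <<'E'
from h import *
def crop(c,u,v,w,h,s):
    im=cv2.imread(f"pics/{c}0.png")[v:v+h,u:u+w];return cv2.resize(im,(w*s,h*s),interpolation=cv2.INTER_CUBIC)
def row(c,L):return np.hstack([crop(c,*l) for l in L])
# top: rack 395..500,178..258 ; vial 295..335,230..275; stand
a=row("top",[(400,178,100,75,5),(296,230,50,75,5)][:2]); 
cv2.imwrite("pics/a.png",np.vstack([a[:, :750],row("side",[(395,270,50,40,5),(255,240,50,40,5),(190,155,50,40,5)])]))
b=np.hstack([crop("top",175,200,55,68,7),crop("side",190,150,55,68,7)])
cv2.imwrite("pics/b.png",b)
E
```

```text
(no output)
```

View pics/a.png

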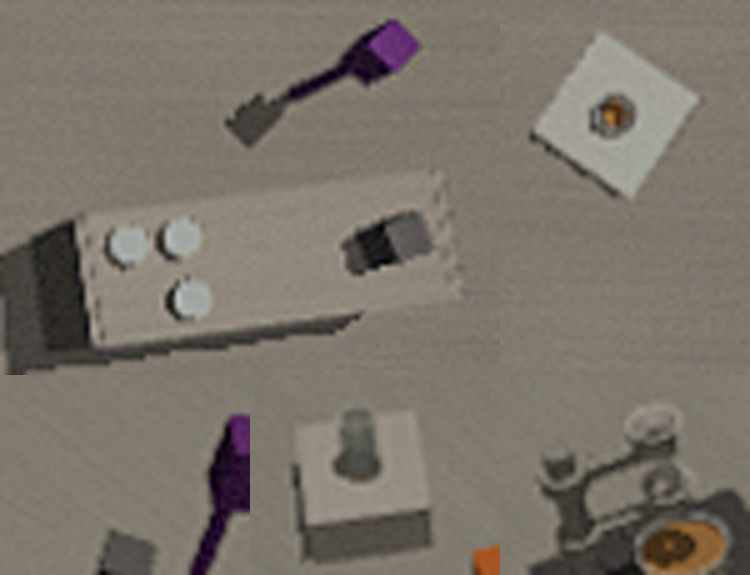

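View pics/b.png

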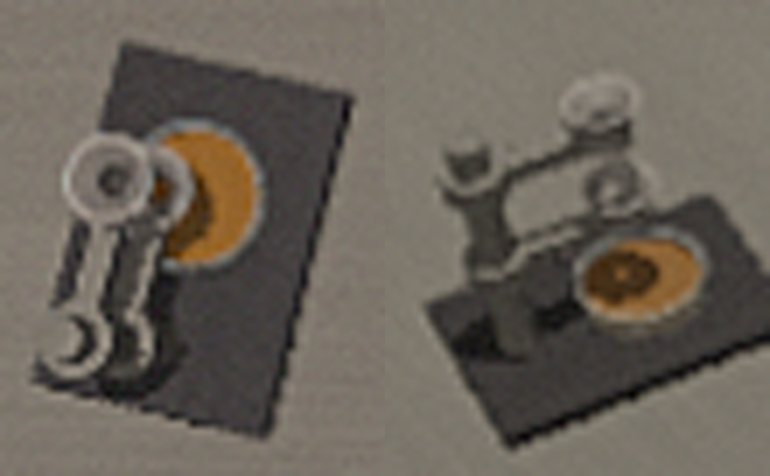

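The crops show the following:
- **Rod:** the grey head in the rack has its top at top view (481,225). The purple one stands outside the rack and is the look-alike.
- **Vial:** the white block's mouth is at top view (318,252.7) and side view (276,247.5).
- **Stand:** the upper funnel is at top view (190,225) and side view (220,164).

Now to triangulate.

```bash
python3 - <<'E'
from h import *
f=lambda x,y,u,v,s:(u+(x+.5)/s-.5,v+(y+.5)/s-.5)
np.set_printoptions(precision=4,suppress=True)
rh=f(409,237,400,178,5); print("headtop",atz("top",*rh,.18))
C=[atz("top",*f(*p,400,178,5),.135) for p in((80,215),(437,170),(462,297),(95,347))]
c=np.mean(C,0);print("rack",c,np.linalg.norm(C[0]-C[1]),np.linalg.norm(C[1]-C[2]))
d=(C[0]-C[1]+C[3]-C[2]);d/=np.linalg.norm(d);print("rack y dir",d,"hole",c-.05*d)
vt=f(613-500,115,296,230,5);vs=f(108,415-375,255,240,5)
print("vial",atz("top",*vt,.075),atz("side",*vs,.075),tri(vt,vs))
B=[atz("top",*f(*p,296,230,5),.035) for p in((102,32),(200,98),(132,198),(32,135))];print("block",np.mean(B,0))
ut=f(108,180,175,200,7);us=f(215,102,190,150,7)
print("upper",atz("top",*ut,.117),atz("side",*us,.117),tri(ut,us))
lt=f(160,188,175,200,7);ls=f(613-385,187,190,150,7)
print("lower",atz("top",*lt,.072),atz("side",*ls,.072))
dt=f(203,193,175,200,7);ds=f(641-385,275,190,150,7)
print("dish",atz("top",*dt,.021),atz("side",*ds,.021))
S=[atz("top",*f(*p,175,200,7),.01) for p in((122,42),(355,95),(268,438),(35,380))];print("base",np.round(S,3))
print("purple",atz("top",*f(392,45,400,178,5),.17), atz("top",482.,185,.1))
print("cap a,b,stack",atz("top",257,155,.075),atz("top",390,144,.062),atz("top",324,143,.038))
s=read_state();print(Ro.from_rotvec(s["tcp_rot"]).as_matrix())
E
```

```text
headtop [ 0.5712 -0.354   0.18  ]
rack [ 0.5646 -0.3049  0.135 ] 0.1644393851147794 0.058162504664380076
rack y dir [-0.1408  0.99    0.    ] hole [ 0.5716 -0.3544  0.135 ]
vial [0.5074 0.0014 0.075 ] [0.5105 0.0029 0.075 ] (array([0.5081, 0.0008, 0.0791]), np.float64(0.0016198985658278711))
block [0.5073 0.0013 0.035 ]
upper [0.564 0.301 0.117] [0.5647 0.3024 0.117 ] (array([0.5639, 0.3005, 0.1187]), np.float64(0.0002005332337486382))
lower [0.5643 0.2974 0.072 ] [0.5627 0.3041 0.072 ]
dish [0.5657 0.2974 0.021 ] [0.5657 0.3033 0.021 ]
base [[0.622 0.335 0.01 ]
 [0.603 0.246 0.01 ]
 [0.478 0.272 0.01 ]
 [0.496 0.36  0.01 ]]
purple [ 0.6565 -0.3522  0.17  ] [ 0.6715 -0.3843  0.1   ]
cap a,b,stack [0.7427 0.1571 0.075 ] [ 0.7774 -0.171   0.062 ] [ 0.7841 -0.0064  0.038 ]
[[-0.9391  0.3437 -0.0008]
 [ 0.3437  0.9391 -0.0019]
 [ 0.0001 -0.0021 -1.    ]]
```

The measurements agree across both views, and the rack hole lands on the head position. I'll turn the tool to 8.1° and go over the rod with the fingers partly closed, so they stay clear of the purple rod.

```bash
python3 -m crank '[[[0,0,-0.3,0,0,0.12],[0,0,-0.3,0,0,0.12],[0,0,-0.3,0,0,0.12],[0,0,-0.3,0,0,0.12],[0,0,-0.3,0,0,0.12],[0,0,-0.3,0,0,0.12],[0,0,-0.3,0,0,0.12],[0,0,-0.3,0,0,0.12]]]' 4.5 30
python3 -m crank '[[[0,0,0,0,0,0.119],[-2,0.4,0,0,0,0],[-3.5,0.67,0,0,0,0],[-3.5,0.67,0,0,0,0],[-3.5,0.67,0,0,0,0],[-3.5,0.67,0,0,0,0],[-3.5,0.67,0,0,0,0],[-3.5,0.67,0,0,0,0]]]'
python3 -m crank '[[[-3.5,0.67,0,0,0,0],[-3.5,0.67,0,0,0,0],[-3.5,0.67,0,0,0,0],[-3.5,0.67,0,0,0,0],[-3.5,0.67,0,0,0,0],[-3.5,0.67,0,0,0,0],[-3.5,0.67,0,0,0,0],[-3.5,0.67,0,0,0,0]]]'
python3 -m crank '[[[-3.5,0.67,0,0,0,0],[-3.5,0.67,0,0,0,0],[-3.5,0.67,0,0,0,0],[-3.5,0.67,0,0,0,0],[-3.5,0.67,0,0,0,0],[-3.5,0.67,0,0,0,0],[-3.5,0.67,0,0,0,0],[-3.5,0.67,0,0,0,0]]]'
cat > st.py <<'E'
from h import *
import sys
np.set_printoptions(precision=4,suppress=True)
t=np.array([float(a) for a in sys.argv[1:4]])
s=read_state();M=Ro.from_rotvec(s["tcp_rot"]).as_matrix()
print("t",s["time"],"pos",np.array(s["tool_pos"]),"w",s["width"],"grip",s["grip_force"],"F",np.array(s["wrist_force"]),"q6",s["q"][5])
print("toolx",M[:,0],"z",M[:,2],"delta cm",100*M.T@(t-np.array(s["tool_pos"])))
E
python3 st.py .5714 -.3542 .147
```

```text
time: 0.77
tool_pos: [0.2318, 0.6335, 0.2546]
tcp_rot: [1.922, 2.485, -0.002]
wrist_force: [-0.8, 0.1, -0.1]
width: 0.531
grip_force: 0.0
time: 1.43
tool_pos: [0.308, 0.4105, 0.2547]
tcp_rot: [2.059, 2.373, -0.001]
wrist_force: [1.1, 0.0, -0.5]
width: 0.532
grip_force: 0.0
time: 2.1
tool_pos: [0.4003, 0.141, 0.255]
tcp_rot: [-2.059, -2.373, 0.0]
wrist_force: [1.8, -0.0, 0.5]
width: 0.528
grip_force: 0.0
time: 2.77
tool_pos: [0.4927, -0.1288, 0.2549]
tcp_rot: [-2.06, -2.371, 0.0]
wrist_force: [1.7, 0.7, -0.2]
width: 0.53
grip_force: 0.0
t 2.7667 pos [ 0.4927 -0.1288  0.2549] w 0.5301213952279741 grip 0.0 F [ 1.69    0.6874 -0.1853] q6 -0.4452154796311115
toolx [-0.1401  0.9901  0.0004] z [-0.0005  0.0003 -1.    ] delta cm [-23.4271   4.6352  10.7761]
```

```bash
python3 -m crank '[[[-3.5,0.7,0,0,0,0],[-3.5,0.7,0,0,0,0],[-3.5,0.7,0,0,0,0],[-3.5,0.7,0,0,0,0],[-3.5,0.7,0,0,0,0],[-2,0.4,0,0,0,0],[0,0,0,0,0,0],[0,0,0,0,0,0]]]' >/dev/null
python3 st.py .5714 -.3542 .147
python3 - <<'E'
from h import *
a=read_camera("top");b=read_camera("side")
z=lambda i,u,v:cv2.resize(i[v:v+75,u:u+75],None,fx=5,fy=5,interpolation=cv2.INTER_CUBIC)
cv2.imwrite("pics/c.png",np.hstack([z(a,440,190),z(b,385,265)]))
E
```

```text
t 3.4333 pos [ 0.5585 -0.3153  0.2541] w 0.5299438039799161 grip 0.0 F [-0.219   0.2828  0.0321] q6 -0.6921510234038324
toolx [-0.1386  0.9903  0.0016] z [-0.0017  0.0014 -1.    ] delta cm [-4.0483  0.759  10.7019]
```

View pics/c.png

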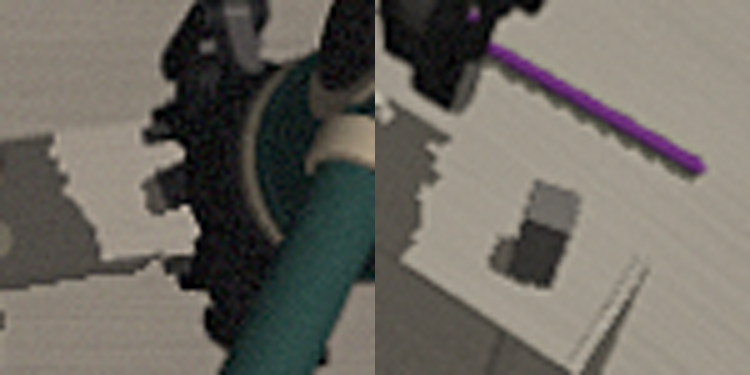

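The crop shows the grey head still in place at side view (420,306). The purple look-alike has toppled and lies on the table behind the rack, clear of the work. I'll check the head position from the side view, then move on.

```bash
python3 -c "
from h import *
print(atz('side',385+178/5-.4,265+203/5-.4,.18)); print(atz('side',525,298,.004),atz('side',480,274,.004))"
python3 -m crank '[[[-2,0.4,0,0,0,0],[-1.6,0.3,0,0,0,0],[-0.4,0.1,0,0,0,0],[0,0,0,0,0,0],[0,0,2,0,0,0],[0,0,2,0,0,0],[0,0,0,0,0,0],[0,0,0,0,0,0]]]' >/dev/null
python3 st.py .5714 -.3542 .147
```

```text
[ 0.57270318 -0.35286625  0.18      ]
[ 0.87137564 -0.4715759   0.004     ] [ 0.85397212 -0.36219655  0.004     ]
t 4.2 pos [ 0.5712 -0.351   0.2138] w 0.5270328186478789 grip 0.0 F [ 0.0172 -0.1038 -0.0793] q6 -0.730384120410064
toolx [-0.1415  0.9899  0.003 ] z [-0.0032  0.0026 -1.    ] delta cm [-0.3388 -0.0084  6.6837]
```

```bash
python3 -m crank '[[[-0.3,0,1.5,0,0,0],[0,0,1.5,0,0,0],[0,0,1.5,0,0,0],[0,0,1.3,0,0,0],[0,0,0.8,0,0,0],[0,0,0,0,0,0],[0,0,0,0,0,0],[0,0,0,0,0,0]]]'
python3 -m crank '[[[0,0,0,0,0,0],[0,0,0,0,0,0],[0,0,0,0,0,0],[0,0,0,0,0,0],[0,0,0,0,0,0],[0,0,0,0,0,0],[0,0,0,0,0,0],[0,0,0,0,0,0]]]' 0 60
python3 st.py .5714 -.3542 .147
```

```text
time: 4.87
tool_pos: [0.5735, -0.3564, 0.1503]
tcp_rot: [2.058, 2.371, 0.0]
wrist_force: [-0.5, -0.2, -0.2]
width: 0.525
grip_force: 0.0
time: 5.53
tool_pos: [0.5736, -0.3565, 0.1508]
tcp_rot: [2.058, 2.371, 0.0]
wrist_force: [0.3, 0.9, 5.4]
width: 0.225
grip_force: 58.8
t 5.5333 pos [ 0.5736 -0.3565  0.1508] w 0.2252029412651856 grip 58.76055367290974 F [0.2982 0.9112 5.4431] q6 -0.7339966279460399
toolx [-0.1405  0.9901 -0.0016] z [ 0.002  -0.0014 -1.    ] delta cm [ 0.2631 -0.1846  0.3764]
```

The grip is good. I'll lift straight up out of the rack.

```bash
python3 -m crank '[[[0,0,-0.5,0,0,0],[0,0,-1.5,0,0,0],[0,0,-2.5,0,0,0],[0,0,-2.5,0,0,0],[0,0,-2.5,0,0,0],[0,0,-2.5,0,0,0],[0,0,-2.5,0,0,0],[0,0,-2.5,0,0,0]]]'
python3 st.py .5081 -.0012 .300
```

```text
time: 6.2
tool_pos: [0.5723, -0.3557, 0.3197]
tcp_rot: [-2.058, -2.371, 0.0]
wrist_force: [0.5, -0.7, 0.9]
width: 0.225
grip_force: 59.3
t 6.2 pos [ 0.5723 -0.3557  0.3197] w 0.2248702691352165 grip 59.262154921889305 F [ 0.4957 -0.705   0.8611] q6 -0.7340092209492244
toolx [-0.1405  0.9901  0.0011] z [-0.0014  0.001  -1.    ] delta cm [35.9963 -1.3762  2.0095]
```

```bash
python3 -m crank '[[[1,0,0,0,0,0],[2.5,-0.1,0,0,0,0],[3.5,-0.2,0,0,0,0],[3.5,-0.2,0,0,0,0],[3.5,-0.2,0,0,0,0],[3.5,-0.2,0,0,0,0],[3.5,-0.1,0,0,0,0],[3.5,-0.1,0,0,0,0]]]' >/dev/null
python3 -m crank '[[[3.5,-0.1,0,0,0,0],[3.5,-0.1,0,0,0,0],[2.5,-0.1,1,0,0,0],[1.5,0,1,0,0,0],[0.5,0,1.5,0,0,0],[0,0,1,0,0,0],[0,0,0,0,0,0],[0,0,0,0,0,0]]]'
python3 st.py .5081 -.0012 .300
python3 - <<'E'
from h import *
a=read_camera("top");b=read_camera("side")
cv2.imwrite("pics/top1.png",a);cv2.imwrite("pics/side1.png",b)
p=np.array(read_state()["tool_pos"])
for c in("top","side"):print(proj(c,p),proj(c,p-[0,0,.141]),proj(c,np.array([.508,.001,.075])))
z=lambda i,u,v:cv2.resize(i[v:v+100,u:u+60],None,fx=6,fy=6,interpolation=cv2.INTER_CUBIC)
cv2.imwrite("pics/d.png",np.hstack([z(a,290,190),z(b,250,170)]))
E
```

```text
time: 7.53
tool_pos: [0.5075, -0.0018, 0.2729]
tcp_rot: [-2.058, -2.371, 0.003]
wrist_force: [0.2, 0.6, -0.4]
width: 0.226
grip_force: 59.3
t 7.5333 pos [ 0.5075 -0.0018  0.2729] w 0.22602739420442686 grip 59.2839590460062 F [ 0.237   0.6392 -0.3928] q6 -0.1932857273765103
toolx [-0.1404  0.9901  0.0003] z [-0.0028 -0.0001 -1.    ] delta cm [ 0.0539  0.0632 -2.7101]
[315.89217803 251.54572121] [318.75981227 251.9514878 ] [318.36786397 252.36510761]
[269.76637856 189.62456092] [275.099351   233.63269464] [275.89429795 248.62751083]
```

View pics/d.png

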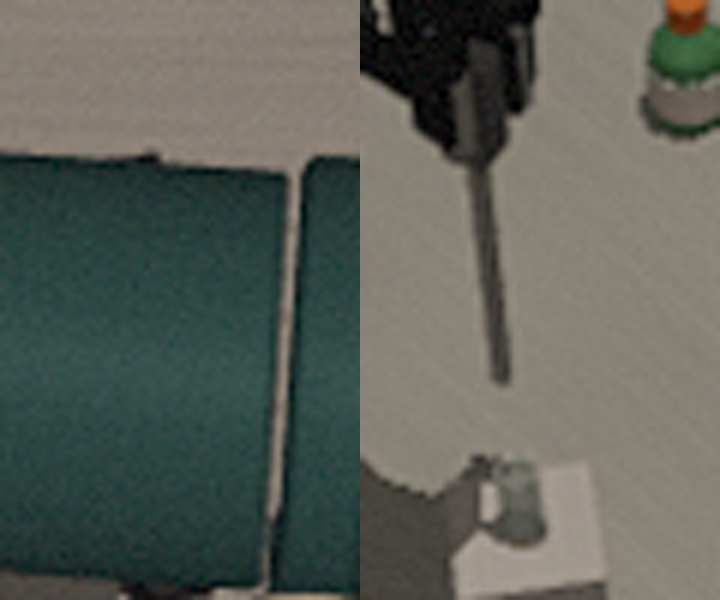

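The top view is blocked by the arm. The side view shows the rod hanging upright, its tip at about (273.4,233.4) and the vial mouth at about (276,247.5). I'll compare the tip and the mouth in the same camera.

```bash
python3 - <<'E'
from h import *
im=cv2.imread("pics/side1.png").astype(int)
# per-row shaft centre: dark pixels vs background
g=im.sum(2)/3
xs=[];ys=[]
for v in range(202,231):
    r=g[v,262:284];bg=np.median(np.r_[r[:4],r[-4:]]);w=np.clip(bg-r-12,0,None);xs.append((w*np.arange(262,284)).sum()/w.sum());ys.append(v)
k=np.polyfit(ys,xs,1);print("resid",np.std(np.polyval(k,ys)-xs))
p=np.array(read_state()["tool_pos"])
for v in(203,233.0):print(v,np.polyval(k,v))
print("col",[int(g[v,int(round(np.polyval(k,v)))]) for v in range(226,240)])
tip=atz("side",np.polyval(k,233.2),233.2,p[2]-.1408);print("tip",tip,"tcp",p)
# predicted upright shaft projections from this tip
for h in(0,.125):print(h,proj("side",tip+[0,0,h]))
for h in(0,.125):q=proj("side",tip+[0,0,h]);print("meas u there",np.polyval(k,q[1]))
f=lambda x,y,u,v,s:(u+(x+.5)/s-.5,v+(y+.5)/s-.5)
print("mouth now side",atz("side",*f(108,40,255,240,5),.075), atz("side",*f(517-360,468,250,170,6),.075))
E
```

```text
resid 0.03460545041839387
203 269.9013155388279
233.0 273.3117695414013
col [63, 61, 64, 61, 63, 67, 60, 71, 106, 135, 130, 127, 126, 131]
tip [0.50651587 0.00140838 0.133843  ] tcp [ 0.50871317 -0.00222429  0.274643  ]
0 [273.3345059 233.2      ]
0.125 [268.4869511  194.69906717]
meas u there 273.3345059014185
meas u there 268.9576505524806
mouth now side [0.51049768 0.00287316 0.075     ] [0.50974985 0.00365558 0.075     ]
```

```bash
python3 -m crank '[[[0.1,0.1,1,0,0,0],[0,0,1.5,0,0,0],[0,0,1.5,0,0,0],[0,0,0.9,0,0,0],[0,0,0,0,0,0],[0,0,0,0,0,0],[0,0,0,0,0,0]]]'
python3 - <<'E'
from h import *
P=[];I=[]
for i in range(4):
    I.append(read_camera("side").astype(float));P.append(read_state()["tool_pos"])
P=np.array(P);print(P.mean(0),P.std(0))
im=np.mean(I,0).astype(np.uint8);cv2.imwrite("pics/side2.png",im)
cv2.imwrite("pics/e.png",cv2.resize(im[225:275,250:305],None,fx=12,fy=12,interpolation=cv2.INTER_CUBIC))
p=P.mean(0)
for z in(.1408,):print(proj("side",p-[0,0,z]))
E
```

```text
time: 8.22
tool_pos: [0.5099, -0.0006, 0.2261]
tcp_rot: [2.059, 2.371, 0.001]
wrist_force: [-0.4, -0.6, -1.0]
width: 0.22
grip_force: 59.3
[ 0.51002675 -0.0005317   0.22640222] [7.16949495e-05 3.68422185e-05 6.57553397e-05]
[276.62975592 245.80699397]
```

View pics/e.png

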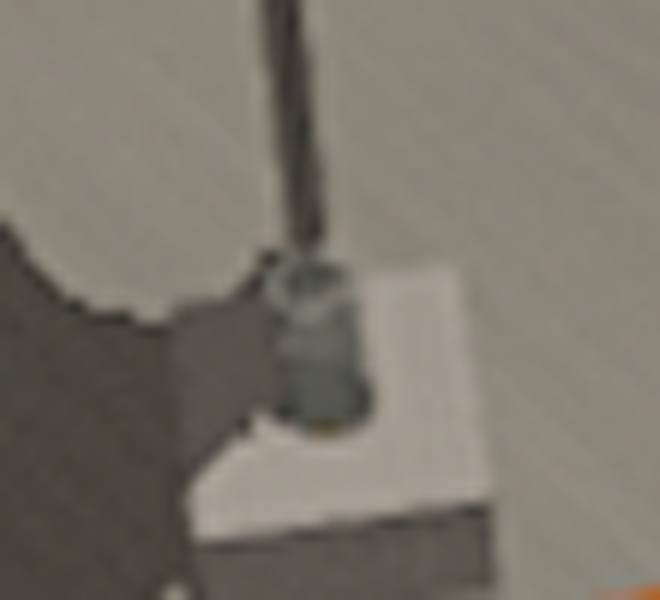

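The side crop shows the tip at (276,245), directly above the vial mouth at (276,248.5), aligned to about 1 mm. I'll go down slowly.

```bash
python3 -m crank '[[[0,0,0.6,0,0,0],[0,0,0.6,0,0,0],[0,0,0.6,0,0,0],[0,0,0.6,0,0,0],[0,0,0,0,0,0]]]'
python3 -m crank '[[[0,0,0.6,0,0,0],[0,0,0.6,0,0,0],[0,0,0.7,0,0,0],[0,0,0.7,0,0,0],[0,0,0.7,0,0,0],[0,0,0.3,0,0,0],[0,0,0.2,0,0,0],[0,0,0,0,0,0]]]'
python3 -m crank '[[[0,0,0,0,0,0],[0,0,0,0,0,0],[0,0,0,0,0,0]]]'
```

```text
time: 8.83
tool_pos: [0.508, -0.0004, 0.1991]
tcp_rot: [-2.058, -2.37, 0.003]
wrist_force: [-0.4, -0.7, -1.1]
width: 0.22
grip_force: 59.2
time: 9.5
tool_pos: [0.5089, -0.0005, 0.1626]
tcp_rot: [-2.059, -2.372, 0.001]
wrist_force: [0.2, -0.2, -1.1]
width: 0.224
grip_force: 59.3
time: 9.75
tool_pos: [0.5097, -0.0005, 0.1638]
tcp_rot: [2.059, 2.372, 0.001]
wrist_force: [0.3, 0.0, -0.1]
width: 0.221
grip_force: 59.3
```

```bash
python3 -m crank '[[[0,0,0.15,0,0,0],[0,0,0.15,0,0,0],[0,0,0,0,0,0],[0,0,0,0,0,0]]]'
python3 -m crank '[[[0,0,0.1,0,0,0],[0,0,0,0,0,0],[0,0,0,0,0,0]]]'
```

```text
time: 10.08
tool_pos: [0.5091, -0.0004, 0.1601]
tcp_rot: [-2.059, -2.372, 0.0]
wrist_force: [0.1, 0.7, -0.3]
width: 0.219
grip_force: 59.3
time: 10.33
tool_pos: [0.5092, -0.0004, 0.1592]
tcp_rot: [-2.059, -2.372, 0.0]
wrist_force: [-0.1, -0.0, -1.0]
width: 0.221
grip_force: 59.3
```

```bash
python3 -m crank '[[[0,0,-1,0,0,0],[0,0,-2,0,0,0],[0,0,-2,0,0,0],[0,0,-2,0,0,0],[0,0,-2,0,0,0],[0,0,-2,0,0,0],[0,0,-2,0,0,0],[0,0,-1.5,0,0,0]]]' >/dev/null
python3 -m crank '[[[1,0.3,0,0,0,0],[2.5,0.8,0,0,0,0],[3.2,1.1,0,0,0,0],[3.2,1.1,0,0,0,0],[3.2,1.1,0,0,0,0],[3.2,1.1,0,0,0,0],[3.2,1.1,0,0,0,0],[3.2,1.1,0,0,0,0]]]' >/dev/null
python3 -m crank '[[[2.5,0.9,0,0,0,0],[2.2,0.7,0,0,0,0],[1,0.3,0,0,0,0],[0.4,0.2,0,0,0,0],[0,0,0,0,0,0],[0,0,0,0,0,0],[0,0,0,0,0,0],[0,0,0,0,0,0]]]'
python3 st.py .565 .299 .268
```

```text
time: 12.33
tool_pos: [0.5659, 0.2972, 0.3045]
tcp_rot: [2.061, 2.371, 0.0]
wrist_force: [0.4, 0.1, -1.0]
width: 0.219
grip_force: 59.3
t 12.3333 pos [0.5659 0.2972 0.3045] w 0.21881816674990706 grip 59.28084097802639 F [ 0.3752  0.1124 -0.976 ] q6 0.30533467426147
toolx [-0.139   0.9903 -0.0002] z [ 0.0003 -0.0002 -1.    ] delta cm [ 0.1945 -0.0609  3.6541]
```

Now down to about 10 mm above the upper mouth (tip at .127), then look.

```bash
python3 -m crank '[[[0.15,-0.05,1,0,0,0],[0,0,1.5,0,0,0],[0,0,1.1,0,0,0],[0,0,0,0,0,0],[0,0,0,0,0,0],[0,0,0,0,0,0]]]' >/dev/null
python3 - <<'E'
from h import *
P=[];I=[];T=[]
for i in range(4):
    I.append(read_camera("side").astype(float));P.append(read_state()["tool_pos"]);T.append(read_camera("top").astype(float))
P=np.array(P);p=P.mean(0);print(p,P.std(0))
im=np.mean(I,0).astype(np.uint8);cv2.imwrite("pics/side3.png",im)
tp=np.mean(T,0).astype(np.uint8)
z=lambda i,u,v,w:cv2.resize(i[v:v+60,u:u+w],None,fx=10,fy=10,interpolation=cv2.INTER_CUBIC)
cv2.imwrite("pics/f.png",np.hstack([z(im,195,135,45),z(tp,170,200,35)]))
print(proj("side",p-[0,0,.1408]),proj("side",p-[0,0,p[2]-.117]))
E
```

```text
[0.56548572 0.30005216 0.26907687] [1.12311436e-04 7.75474048e-05 1.92773630e-04]
[220.30292151 161.26524601] [221.02064503 164.41337111]
```

View pics/f.png

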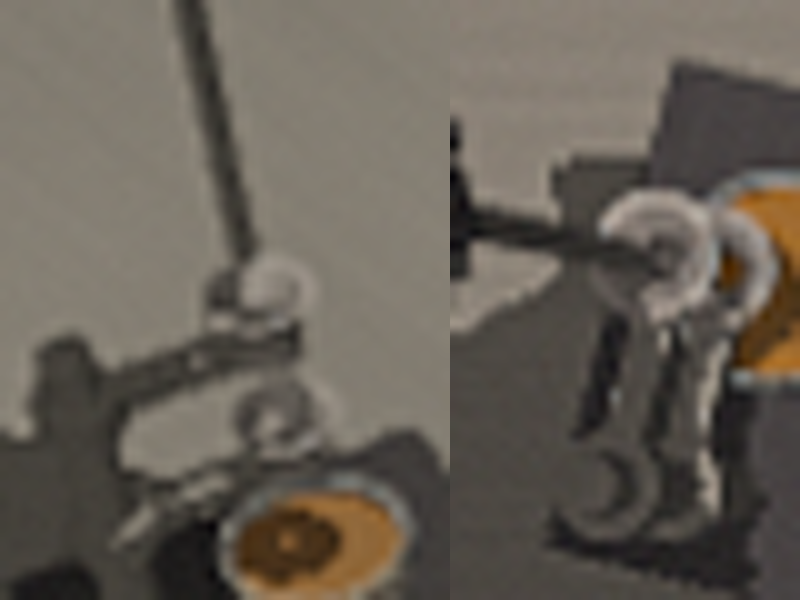

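The crop shows the tip just above the upper funnel, at about (219.7,160.8) in the side view. In the top view the shaft ends over the funnel, whose centre is at (190.2,225). I'll fit the shaft line in both pictures to get the lateral offset.

```bash
python3 - <<'E'
from h import *
np.set_printoptions(precision=4,suppress=True)
I=[];T=[];P=[]
for i in range(3):
    I.append(read_camera("side").astype(float).mean(2));T.append(read_camera("top").astype(float).mean(2));P.append(read_state()["tool_pos"])
s=np.mean(I,0);t=np.mean(T,0);p=np.mean(P,0)
def cen(r,o):
    bg=np.median(np.r_[r[:3],r[-3:]]);w=np.clip(bg-r-12,0,None);return o+(w*np.arange(len(r))).sum()/w.sum()
ys=np.arange(138,157);xs=[]
for v in ys:
    c=int(round(214+(v-138)*.27));xs.append(cen(s[v,c-7:c+8],c-7))
ks=np.polyfit(ys,xs,1);print("side resid",np.std(np.polyval(ks,ys)-xs))
us=np.arange(174,180);vs=[cen(t[215:231,u],215) for u in us]
us2=np.arange(174,186)
print([round(float(cen(t[217:231,u],217)),2) for u in us2])
kt=np.polyfit(us,vs,1);print("top",kt)
def solve(mt,ms,z0):
    # find axis xy s.t. projected vertical line matches; do for rod and hole
    pass
from scipy.optimize import fsolve
# rod xy at height .128..: vertical line through (x,y) must hit both fitted lines near the tip
def res(X):
    a=proj("side",np.array([X[0],X[1],.15]));b=proj("top",np.array([X[0],X[1],.19]))
    return [a[0]-np.polyval(ks,a[1]),b[1]-np.polyval(kt,b[0])]
r=fsolve(res,p[:2]);print("rod",r,"tcp",p)
# hole via same lateral criteria: mouth px side(220.4,164.2), top(190.2,225.1)
def res2(X):
    o=[]
    for c,m in(("side",(220.4,164.2)),("top",(190.2,225.1))):
        a=proj(c,np.array([X[0],X[1],.117]));b=proj(c,np.array([X[0],X[1],.16]));d=(b-a)/np.linalg.norm(b-a);e=a-m;o.append(e[0]*d[1]-e[1]*d[0])
    return o
h=fsolve(res2,p[:2]);print("hole",h)
D=np.r_[h-r,0];M=Ro.from_rotvec(read_state()["tcp_rot"]).as_matrix();print("move cm",100*M.T@D)
# lean check in side
for z in(.13,.22):
    a=proj("side",np.r_[r,z]);print(z,a[0]-np.polyval(ks,a[1]))
E
```

```text
side resid 0.06059700677918207
[222.48, 222.96, 223.46, 224.28, 224.66, 225.17, 223.48, 223.93, 223.87, 224.59, 224.56, 224.96]
top [  0.5518 126.4181]
rod [0.5509 0.2816] tcp [0.5651 0.2999 0.2683]
hole [0.5647 0.3019]
move cm [ 1.8118  1.6488 -0.0001]
0.13 -0.7128145857667789
0.22 -1.0786140969092912<stdin>:25: RuntimeWarning: The iteration is not making good progress, as measured by the 
 improvement from the last ten iterations.
```

```bash
python3 - <<'E'
from h import *
np.set_printoptions(precision=4,suppress=True)
s=cv2.imread("pics/side3.png").astype(float).mean(2)
def cen(r,o):
    bg=np.median(np.r_[r[:3],r[-3:]]);w=np.clip(bg-r-12,0,None);return o+(w*np.arange(len(r))).sum()/w.sum()
ys=np.arange(138,156);xs=[]
for v in ys:
    c=int(round(214+(v-138)*.27));xs.append(cen(s[v,c-7:c+8],c-7))
ks=np.polyfit(ys,xs,1)
p=np.array([.5653,.300,.2687])
for z in(.13,.15,.2):
    a=proj("side",np.r_[p[:2],z]);print("side",z,a,"shaft-pred u",np.polyval(ks,a[1])-a[0])
for z in(.117,.14,.17):print("top at tcp xy",z,proj("top",np.r_[p[:2],z]))
a=proj("side",np.r_[p[:2],.117]);print("mouth-pred side",np.array([220.4,164.2])-a)
for d in([.001,0],[0,.001]):print(d,proj("side",np.r_[p[:2]+d,.117])-a,proj("top",np.r_[p[:2]+d,.14])-proj("top",np.r_[p[:2],.14]))
# clean top column profiles
T=np.mean([read_camera("top").astype(float).mean(2) for _ in range(3)],0)
print(T[217:233,174:196].astype(int))
E
```

```text
side 0.13 [220.1461 160.8202] shaft-pred u -0.935959328824822
side 0.15 [218.8429 155.1087] shaft-pred u -0.8956072699162689
side 0.2 [215.4272 140.146 ] shaft-pred u -0.7881678827400265
top at tcp xy 0.117 [190.4522 224.7604]
top at tcp xy 0.14 [187.2164 224.0884]
top at tcp xy 0.17 [182.7762 223.1654]
mouth-pred side [-0.5749 -0.2535]
[0.001, 0] [ 0.3053 -0.1668] [ 0.025  -0.4366]
[0, 0.001] [-0.2104 -0.1753] [-0.4251 -0.009 ]
[[128 128 126 126 128 135  63  63  66  69  70  70  69  66  64  48  66  63
   61  67  69  67]
 [132 130 128 128 130 136  62  65  70  71  70  72  64  64  61  61  70  72
   70  59  65  62]
 [134 132 131 131 132 135 117  68  72  72  73  64  64  97 148 144 143 139
  138 105  59  67]
 [121 122 135 135 135 136 142  67  69  71  65  64 125 155 162 147 143 142
  153 152 138 124]
 [ 69  79  89  98 108 120 145  71  69  70  65 118 165 145 128 108 110 111
  118 138 172 161]
 [ 41  37  35  47  59  77  99  60  60  68  75 181 152 125 124 118 118 122
  118 108 141 155]
 [ 44  44  44  44  37  38  36  46  45  59  61 135  99 110 117 122  93  92
   98 102 114 139]
 [ 69  56  42  38  41  42  42  44  44  46  50  45  54  68  80  90  53  63
   69  89 116 137]
 [124 122 120 101  99  72  59  44  43  44  50  47  47  49  45  56  63  82
   70  82 122 134]
 [133 136 135 132 130 127 127  66  60  61  62  48  43  46  48  51  59  84
   79 109 121 137]
 [130 129 130 134 133 141 107  73  69  70  85  75  68  59  63  62  47  62
   87 129 117 146]
 [127 126 130 132 138 100  68  68  71  70  85  92  75  68  67  70 108 102
  103 121 147 152]
 [132 134 138 100  94  69  69  73  69  71  73  85  86  70  68 115 125 116
  117 144 171 137]
 [138 104  91  70  67  68  71  71  69  68  72  66  83  83  72 101 140 144
  146 126 126  89]
 [ 92  73  65  69  71  70  70  71  72  76  75  61  51  66  82  86 148 135
  122  71  76  67]
 [ 66  72  74  73  72  73  73  69  72  72  78  47  33  35  79  76 100  85
   68  93  71  81]]
```

In the top view the shaft lies about 2.5 mm in -x from the TCP, and the hole is 0.8 mm away. So I need to shift +1.8 mm along tool y and +0.3 mm along tool x, then go down while watching the force.

```bash
python3 -m crank '[[[0.03,0.18,0,0,0,0],[0,0,0.5,0,0,0],[0,0,0.5,0,0,0],[0,0,0.5,0,0,0],[0,0,0.3,0,0,0],[0,0,0,0,0,0],[0,0,0,0,0,0]]]'
python3 -m crank '[[[0,0,0.3,0,0,0],[0,0,0.3,0,0,0],[0,0,0.3,0,0,0],[0,0,0,0,0,0],[0,0,0,0,0,0]]]'
```

```text
time: 14.27
tool_pos: [0.5666, 0.3003, 0.2496]
tcp_rot: [-2.059, -2.372, 0.002]
wrist_force: [-0.4, -0.5, -0.5]
width: 0.219
grip_force: 59.3
time: 14.68
tool_pos: [0.5666, 0.3003, 0.2409]
tcp_rot: [-2.059, -2.372, 0.001]
wrist_force: [0.3, -0.2, -0.9]
width: 0.217
grip_force: 59.3
```

There's no contact force inside the bore. I'll continue to just above the lower mouth.

```bash
python3 -m crank '[[[0,0,0.4,0,0,0],[0,0,0.5,0,0,0],[0,0,0.5,0,0,0],[0,0,0.5,0,0,0],[0,0,0.4,0,0,0],[0,0,0,0,0,0],[0,0,0,0,0,0]]]'
python3 -m crank '[[[0,0,0.4,0,0,0],[0,0,0.4,0,0,0],[0,0,0.4,0,0,0],[0,0,0.4,0,0,0],[0,0,0,0,0,0],[0,0,0,0,0,0]]]'
python3 st.py .5666 .3003 .171
```

```text
time: 15.27
tool_pos: [0.5665, 0.3003, 0.2176]
tcp_rot: [-2.059, -2.372, 0.002]
wrist_force: [0.5, 0.1, -0.4]
width: 0.22
grip_force: 59.3
time: 15.77
tool_pos: [0.5665, 0.3003, 0.2016]
tcp_rot: [-2.059, -2.372, 0.002]
wrist_force: [-0.1, -0.0, -1.4]
width: 0.224
grip_force: 59.3
t 15.7667 pos [0.5665 0.3003 0.2016] w 0.223746862235867 grip 59.283493012189865 F [-0.1281 -0.0024 -1.3928] q6 0.307532646651434
toolx [-0.1406  0.9901 -0.0003] z [-0.001  -0.0004 -1.    ] delta cm [-0.0014  0.0128  3.0644]
```

```bash
python3 -m crank '[[[0,0,0.3,0,0,0],[0,0,0.3,0,0,0],[0,0,0.3,0,0,0],[0,0,0.3,0,0,0],[0,0,0,0,0,0]]]'
python3 -m crank '[[[0,0,0.4,0,0,0],[0,0,0.4,0,0,0],[0,0,0.4,0,0,0],[0,0,0.3,0,0,0],[0,0,0,0,0,0],[0,0,0,0,0,0],[0,0,0,0,0,0]]]'
python3 - <<'E'
from h import *
im=read_camera("side")
cv2.imwrite("pics/g.png",cv2.resize(im[130:215,180:260],None,fx=7,fy=7,interpolation=cv2.INTER_CUBIC))
for z in(.033,.0195,.05): print(proj("side",np.array([.5645,.3012,z]))-[180,130])
E
```

```text
time: 16.18
tool_pos: [0.5664, 0.3002, 0.1893]
tcp_rot: [-2.059, -2.372, 0.002]
wrist_force: [-0.5, 0.7, -1.3]
width: 0.218
grip_force: 59.3
time: 16.77
tool_pos: [0.5669, 0.3005, 0.1753]
tcp_rot: [2.059, 2.372, 0.0]
wrist_force: [-0.9, -0.7, -1.5]
width: 0.222
grip_force: 59.3
[45.53646384 56.45715717]
[46.30079476 59.79563422]
[44.55562783 52.17382321]
```

View pics/g.png

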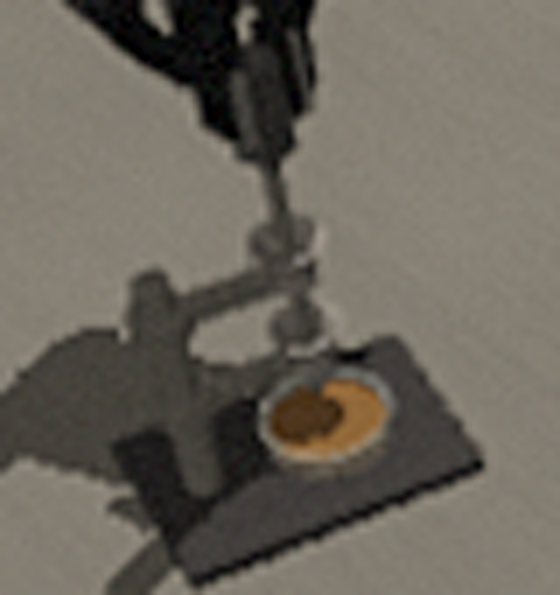

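The picture shows the shaft passing through both bushings. The tip pokes out below the lower one at crop (45,56) px, which gives z ≈ 0.034, as planned. Contact forces are about zero, so I'm handing it in.

```bash
python3 -c "
from workcell import *
print(finish_job())"
```

```text
the job is handed in; nothing more can be done
None
```

I dipped the rod in the vial to about 1 mm above the agar, threaded it through both bushings, and handed the job in with the rod held upright and still, its tip about 16 mm above the dish agar. No verdict came back. The purple look-alike rod fell over during my approach and was last seen lying on the table; I don't know whether the arm knocked it.

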